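Stir the ageing garlic, close the kettle and start it

TASK

Take the stirring paddle and stir the garlic bulbs in the steel kettle round and round until most of the bulbs have clearly been pushed away from where they lay, then stand the paddle back upright in its drip tray. Set the lid fully home on the kettle, then press the large button on the control box fully down, hold it down for a good second and let it come up again. Touch the bulbs only with the paddle, do not press the small button, and leave the jars and the other things on the bench where they are.

Things in the scene. Friction and masses are not known exactly. Their poses are not given: they have to be found in the camera images.
- kettle: Open round steel kettle fixed to the bench, 200 mm outside diameter, 125 mm high, wall 8 mm (mouth 184 mm across, rim at 125 mm), flat inner floor 30 mm above the bench, a small bent lug on each of two sides, reaching 123 mm from the axis at 85 mm height. Origin: centre of its underside on the bench; z up along its axis.
- kettle_rim (a point): Centre of the kettle's mouth, level with the rim (125 mm above the bench).
- paddle: Stirring paddle, standing upright on its foot on the drip tray: 200 mm tall; foot of two crossed upright steel blades (46 mm wide, 5 mm thick, 40 mm high), thin steel rod of 12 mm diameter, then a black round handle of 24 mm diameter from 95 to 200 mm above the foot; 0.22 kg. Origin: centre of the underside of the foot; z up along the handle.
- paddle_grip (a point): Point on the axis of the paddle's handle, 165 mm above the underside of its foot, where it is well gripped from above.
- drip_tray: Fixed flat grey tray, 150 x 150 mm, with a 10 mm high rim (4 mm thick); its inner floor is 4 mm above the bench. It stands either to the left or to the right. Origin: centre of its underside.
- lid: Round steel lid lying right way up on the bench, across from the drip tray (left or right): flange 200 mm diameter (10 to 16 mm height), under it a plug 170 mm in diameter, 10 mm deep, that enters the kettle's mouth with 7 mm to spare all round; black round knob on top. 0.4 kg. Origin: centre of the plug's underside, z up; 115 mm above the bench when home on the kettle.
- lid_knob (a point): Point on the axis of the lid's knob, 40 mm above the underside of its plug. The knob is 32 mm in diameter, from 26 to 52 mm above the underside of the plug, on a 20 mm stem.
- control_box: Grey control box fixed to the bench between the robot and the kettle, 80 x 150 x 50 mm high, with two grey push buttons on its top: the large one towards +y of its centre (36 mm off), the small one towards -y (42 mm off). Origin: centre of its underside.
- start (a joint): Large round push button (42 mm diameter), pressed downwards: 0 m up, 0.008 m fully down; sprung, about 5 N at the bottom.
- start_top (a point): Centre of the top face of the large button's cap; moves with it.
- small (a joint): Small round push button (20 mm diameter), not to be used: 0 m up, 0.006 m fully down.
- small_top (a point): Centre of the top face of the small button's cap.
- bulb0: Brown garlic bulb 1 of 5; origin in its middle, 15 mm above its flat underside; 38 mm diameter, 36 mm tall with a blunt tip, 35 g. The bulbs lie loose on the floor of the kettle in a ring, the middle of the kettle being free.
- bulb1: Brown garlic bulb 2 of 5; origin in its middle, 15 mm above its flat underside; 38 mm diameter, 36 mm tall with a blunt tip, 35 g. The bulbs lie loose on the floor of the kettle in a ring, the middle of the kettle being free.
- bulb2: Brown garlic bulb 3 of 5; origin in its middle, 15 mm above its flat underside; 38 mm diameter, 36 mm tall with a blunt tip, 35 g. The bulbs lie loose on the floor of the kettle in a ring, the middle of the kettle being free.
- bulb3: Brown garlic bulb 4 of 5; origin in its middle, 15 mm above its flat underside; 38 mm diameter, 36 mm tall with a blunt tip, 35 g. The bulbs lie loose on the floor of the kettle in a ring, the middle of the kettle being free.
- bulb4: Brown garlic bulb 5 of 5; origin in its middle, 15 mm above its flat underside; 38 mm diameter, 36 mm tall with a blunt tip, 35 g. The bulbs lie loose on the floor of the kettle in a ring, the middle of the kettle being free.
- jar_a: Bystander: filled jar with a green label and a pale lid, 84 mm diameter, 106 mm tall. Origin: centre of its underside.
- jar_b: Bystander: filled jar with a green label and a pale lid, 84 mm diameter, 106 mm tall. Origin: centre of its underside.
- jar_c: Bystander: filled jar with a green label and a pale lid, 84 mm diameter, 106 mm tall. Origin: centre of its underside.
- jar_lids: Bystander: stack of pale jar lids, 88 mm diameter, 32 mm high. Origin: centre of its underside.
- scoop: Bystander: steel scoop with a square open pan of 90 x 70 x 36 mm and a white handle, 190 mm long in all. Origin: near its middle, on its underside; handle towards its -x.
- tape_roll: Bystander: roll of pale paper tape lying flat, 100 mm diameter, 45 mm high. Origin: centre of its underside.
Things that resemble listed ones, but are neither listed nor needed, are in the scene too. Leave any pink look-alike of the lid alone.

How it is judged (in metres and radians):
On the way, in this order (a step that is already met when the one before it is completed fails the run):
1. the foot of the paddle is down in the kettle among the bulbs and at least three of the five bulbs are more than 25 mm from where they lay (horizontal distance between paddle and kettle below 0.092 m and z of paddle in the frame of kettle below 0.055 m and (distance of each of bulb0, bulb1, bulb2 from where it was at the start of the episode above 0.025 m or distance of each of bulb0, bulb1, bulb3 from where it was at the start of the episode above 0.025 m or distance of each of bulb0, bulb1, bulb4 from where it was at the start of the episode above 0.025 m or distance of each of bulb0, bulb2, bulb3 from where it was at the start of the episode above 0.025 m or distance of each of bulb0, bulb2, bulb4 from where it was at the start of the episode above 0.025 m or distance of each of bulb0, bulb3, bulb4 from where it was at the start of the episode above 0.025 m or distance of each of bulb1, bulb2, bulb3 from where it was at the start of the episode above 0.025 m or distance of each of bulb1, bulb2, bulb4 from where it was at the start of the episode above 0.025 m or distance of each of bulb1, bulb3, bulb4 from where it was at the start of the episode above 0.025 m or distance of each of bulb2, bulb3, bulb4 from where it was at the start of the episode above 0.025 m)), for 0.05 s.
2. the paddle stands upright in the drip tray, let go (horizontal distance between paddle and drip_tray below 0.045 m and z of paddle in the frame of drip_tray below 0.012 m and angle between paddle's own z axis and vertical below 0.12 rad and linear speed of paddle below 0.02 m/s and contact force between the fingers and paddle below 0.1 N), for 0.2 s.
3. the lid is home on the kettle, let go (horizontal distance between lid and kettle below 0.012 m and z of lid in the frame of kettle between 0.108 and 0.119 m and angle between lid's own z axis and vertical below 0.05 rad and linear speed of lid below 0.02 m/s and contact force between the fingers and lid below 0.1 N), for 0.2 s.
4. the large button is held fully down (over 6.8 of 8 mm) for 0.8 s with the lid home (value of joint start above 0.0068 m and horizontal distance between lid and kettle below 0.012 m and z of lid in the frame of kettle between 0.108 and 0.119 m and angle between lid's own z axis and vertical below 0.05 rad), for 0.8 s.
At the end, for the whole second after the job is handed in: Paddle upright (7 degrees) and at rest in the drip tray, foot within 45 mm of its centre; lid home on the kettle (within 4 mm of seated height, 12 mm of centre, level within 3 degrees); five bulbs inside the kettle; both buttons up (within 1.5 mm) (all of step 2 and all of step 3 and horizontal distance between each of bulb0, bulb1, bulb2, bulb3, bulb4 and kettle below 0.09 m and z of each of bulb0, bulb1, bulb2, bulb3, bulb4 in the frame of kettle below 0.115 m and value of joint each of start, small below 0.0015 m); the robot touches nothing.
It fails at once if a bulb is touched by the robot itself (contact force between any of the arm, the fingers and bulb0 above 0.3 N or contact force between any of the arm, the fingers and bulb1 above 0.3 N or contact force between any of the arm, the fingers and bulb2 above 0.3 N or contact force between any of the arm, the fingers and bulb3 above 0.3 N or contact force between any of the arm, the fingers and bulb4 above 0.3 N).
It fails at once if the small button is pressed (over 3 mm) (value of joint small above 0.003 m).
It fails at once if a bystander is moved by more than 30 mm or tipped (distance of any of jar_a, jar_b, jar_c, jar_lids, scoop, tape_roll from where it was at the start of the episode above 0.03 m or angle between any of jar_a, jar_b, jar_c, jar_lids, scoop, tape_roll's own z axis and vertical above 0.35 rad).
It also fails if it takes over 72 s, if anything falls off the work surface, if the arm or the gripper's body presses on something with over 40 N, if the wrist force passes 120 N, or if a joint passes its speed limit or range.

ROBOT

A 7-joint arm with a two-finger parallel gripper is mounted at the origin on the work surface. World frame = base frame: x ahead of the robot, y to its left, z up, the work surface at z = 0. Lengths are in mm, angles in degrees, forces in N, time in s.
With the tool pointing down it reaches from about 425 to 875 mm from the base axis. Payload 4.7 kg.
Tool frame: the origin (TCP) lies on the mounting face of the last link; the fingertips stand robot.tcp_to_tips ahead of it and the grasp point (between the pads) lies 155 mm ahead of it (robot.tcp_to_tips is the distance from the TCP to the fingertips, in mm); z points along the fingers, y is the line along which they close (so a half turn about z gives the same grasp; the last joint's range is limited). The gripper opens to 85 mm and grips with 20 to 120 N. Pads are 22 mm wide; open, the fingers measure 114 mm over their backs; the gripper's body (76 mm by 85 mm) begins 54 mm behind the grasp point. The pads swing forward as they close: fully open they stand 13 mm farther back than shut.
Start: joints at [-69.322, 18.392, -4.016, 83.108, 1.295, 78.541, -3.26], TCP at [220.944, 611.302, 404.749] pointing down, gripper open.
Joint ranges: [-163.93, 163.93], [-17.29, 119.83], [-79.2, 71.16], [3.27, 140.29], [-89.18, 269.18], [5.43, 117.66], [-154.24, 154.24]. Speed limits (degrees/s): [147.25, 147.25, 180, 180, 180, 180, 180].

INTERFACE

Orientations are given as [roll, pitch, yaw] about the fixed x, y, z axes, in that order (R = Rz(yaw) Ry(pitch) Rx(roll)).
In Python, from cell import robot gives the robot as it stands. The module is installed in compiled form; this text tells all that it offers.
- The arm moves only by the shell command python3 -m crank 'ROWS' [OPENING] [FORCE]. ROWS is JSON, a list that holds one entry, the list of rows, each a list of 4 numbers: the shift along the tool's x, y, z in cm, then the turn about the tool's z in degrees. A call has 1 to 8 rows; each row is the pose to reach, as a shift and turn from the pose commanded when the call began, along the tool's axes at that moment; what a row does not reach only later rows make up. A row lasts 1/8 s, in which the tool goes at most 62.5 mm and 10.7 degrees, less where a joint would pass 70% of its speed; a pose out of reach is approached as far as the arm can. A call with a gripper value outside its range is refused whole. OPENING is the finger opening in cm, from 0 to 8.54, set as the call begins (- or left out, the last holds). The fingers move at their own pace and stop on an object; FORCE is the grip in N (left out, the last holds). Time passes only in rows, so rows that repeat a pose let the fingers close. It gives the time, the measured TCP pose, the force, the opening and the grip force at its end, in the units of the state.
- robot.get_obs(): the state, without advancing time (a new reading comes with each control period).
- robot.capture(name): name is "scene" or "top"; returns the picture (480x640x3 uint8, blue, green, red); there is no depth.
- robot.camera_info(name): a dict with "camera_matrix" (3x3 intrinsics, pixels), "R" (3x3) and "t" (3): a world point X has camera coordinates R X + t. Camera axes: x right, y down, z forward; pixel columns grow to the right and rows downward; lengths in mm; the calibration is good to about 2 mm. A picture is of the moment at which its call begins. camera_info takes no time and is no camera call.
- robot.job_done(): hands the job in; it is judged then, once.
Trained networks look in the newest picture that a camera, given by its name, has taken for a name from the list of things; names that differ only in an ending like _2 or _b are one class to them, and where a whole thing is asked for, a point or a joint stands for the part that bears it (a point fixed in the world has none). Each returns a list of dicts, best first, with "confidence" (0 to 1); they miss things now and then, are a little off and sometimes report something else, mostly with a low value. They report only what shows in the picture. A call takes as long as a camera call. They do not tell look-alikes from the thing itself.
- robot.find_in(camera, query): "rect" ([left, top, right, bottom] as shares, 0 to 1, of the picture: columns of its width, rows of its height, round what is visible of it).
- robot.trace(camera, query): "pixels" (480x640 bool, what is visible of it) and "rect" ([left, top, right, bottom] as shares, 0 to 1, of the picture: columns of its width, rows of its height, round what is visible of it).
The state is a dict: "time": time; "joint_pos": joint angles; "qd": joint speeds; "tau": joint torques, N m; "tcp_pos": TCP position; "eef_rot": TCP orientation; "ft_force": force on the tool from outside, world axes, zero at the start; "wrist_torque": the same for the moment, N m; "finger_gap": finger opening in mm; "grip_force": force on a finger pad.
Only numpy, scipy, OpenCV 4.12 (cv2) and the standard library are available. Lean on these libraries where they do the work, as an engineer would, in place of code of your own. Each camera call takes 0.05 s, during which the arm holds its last target. There are 200 camera calls.

## Working session

There is one attempt and no reset: what is moved stays moved. The work goes in short steps, Python scripts to look and compute and a shell command to move; the robot and the scene stay as the last step left them, time stands still between calls to the robot, and variables do not carry over. Pictures are saved under pics/ and viewed, at most 13 in all, crops included, and the job is handed in when it is done.

```bash
mkdir -p pics
python3 - <<'E'
from cell import robot
import cv2
o=robot.get_obs();print({k:o[k] for k in('time','tcp_pos','eef_rot','finger_gap')},robot.tcp_to_tips)
for c in('scene','top'):
    cv2.imwrite(f'pics/{c}0.png',robot.capture(c))
    i=robot.camera_info(c);print(c,i)
    for q in('kettle','paddle','drip_tray','lid','control_box','start','small','bulb0','jar_a','jar_lids','scoop','tape_roll'):
        print(q,[(round(d['confidence'],2),[round(a*b) for a,b in zip(d['rect'],(640,480,640,480))]) for d in robot.find_in(c,q)])
E
```

```text
{'time': 0.0, 'tcp_pos': array([220.90740231, 611.08940275, 403.64309177]), 'eef_rot': array([-1.79891877e+02,  6.87517977e-03,  1.60133059e+02]), 'finger_gap': 85.70742292305884} 173.4
scene {'camera_matrix': array([[469.85971857,   0.        , 313.81827449],
       [  0.        , 469.85971857, 238.93376706],
       [  0.        ,   0.        ,   1.        ]]), 'R': array([[ 0.37422249,  0.92731483,  0.00668821],
       [ 0.70227489, -0.27868169, -0.65509273],
       [-0.60561333,  0.24984739, -0.75551888]]), 't': array([-192.09354273, -258.84861182, 1506.80715367])}
kettle [(0.83, [271, 260, 371, 369])]
paddle [(0.64, [419, 191, 448, 253])]
drip_tray [(0.82, [387, 227, 458, 276])]
lid [(0.92, [157, 278, 242, 353]), (0.59, [158, 210, 236, 261]), (0.43, [271, 264, 371, 370]), (0.41, [465, 197, 494, 252]), (0.17, [289, 230, 349, 271])]
control_box [(0.87, [290, 230, 348, 270]), (0.55, [417, 192, 447, 253])]
start [(0.73, [327, 233, 339, 246]), (0.53, [419, 192, 449, 251])]
small [(0.57, [297, 242, 308, 250])]
bulb0 [(0.73, [342, 303, 359, 318]), (0.7, [288, 304, 306, 320]), (0.62, [33
[... 709 characters left out ...]
.30391847, 1508.75146098])}
kettle [(0.59, [286, 154, 365, 229])]
paddle [(0.67, [194, 229, 217, 239])]
drip_tray [(0.91, [192, 210, 246, 264]), (0.16, [286, 153, 364, 229])]
lid [(0.86, [374, 203, 440, 269]), (0.76, [361, 286, 425, 350])]
control_box [(0.8, [276, 242, 329, 273])]
start []
small []
bulb0 [(0.62, [375, 203, 436, 265]), (0.61, [311, 171, 327, 180]), (0.55, [313, 205, 324, 217]), (0.54, [333, 176, 346, 190])]
jar_a [(0.63, [443, 278, 480, 305]), (0.61, [389, 142, 423, 176]), (0.6, [208, 150, 235, 185]), (0.29, [288, 152, 368, 230])]
jar_lids [(0.57, [454, 215, 483, 246])]
scoop [(0.86, [132, 211, 176, 270]), (0.49, [196, 231, 217, 242])]
tape_roll [(0.56, [206, 289, 242, 321])]
```

View pics/scene0.png

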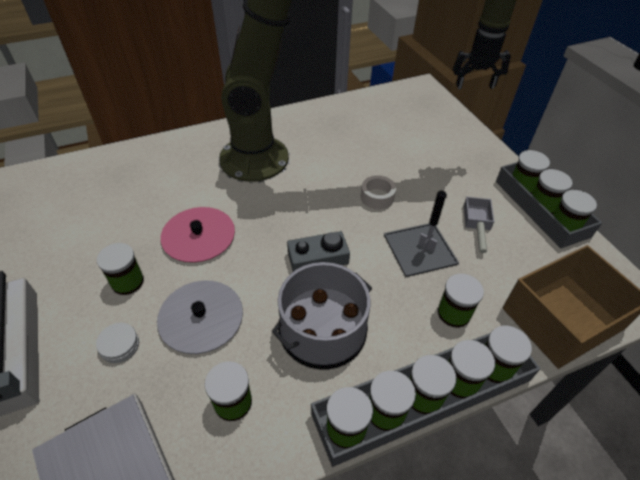

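View pics/top0.png

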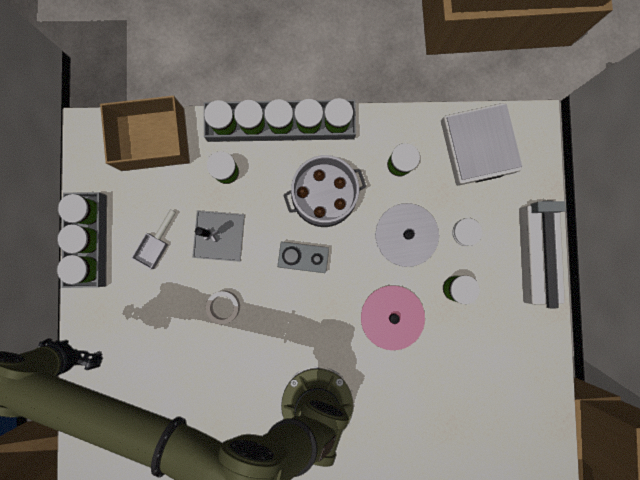

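The scene picture shows the steel lid at (200,315), with the pink look-alike at (198,235). The kettle is at (324,310), the paddle at (438,215) in its tray, and the box at (318,250) with its large button at (332,241). The top view agrees: kettle (325,190), lid (407,235), tray (218,235), large button (291,255).

```bash
cat > h.py <<'E'
import numpy as np,cv2
from cell import robot
from scipy.optimize import minimize
S=8
def proj(c,P):
    i=robot.camera_info(c);q=np.atleast_2d(P)@i['R'].T+i['t'];q=q@i['camera_matrix'].T
    return q[:,:2]/q[:,2:]
A=np.linspace(0,2*np.pi,48,endpoint=False)
def cyl(r,z0,z1): return np.array([[r*np.cos(a),r*np.sin(a),z] for z in(z0,z1) for a in A])
def mask(c,parts,p):
    m=np.zeros((480,640),np.uint8)
    for P in parts:
        h=cv2.convexHull(proj(c,P+p).astype(np.float32))
        cv2.fillConvexPoly(m,np.round(h*S).astype(np.int32),255,cv2.LINE_AA,3)
    return m/255.
def ray(c,uv,z):
    i=robot.camera_info(c);d=i['R'].T@np.linalg.solve(i['camera_matrix'],[*uv,1]);o=-i['R'].T@i['t']
    return o+d*(z-o[2])/d[2]
def pick(c,q,near):
    r=[d for d in robot.trace(c,q)]
    cen=[np.mean(np.nonzero(d['pixels']),axis=1)[::-1] for d in r]
    k=[j for j in range(len(r)) if np.hypot(*(cen[j]-near))<25]
    return r[k[0]]['pixels'] if k else None
def fit(q,parts,nears,z=0,cams=('scene','top')):
    ms={c:pick(c,q,n) for c,n in nears.items()};ms={c:m for c,m in ms.items() if m is not None}
    out={}
    for use in [list(ms)]+[[c] for c in ms]:
        c=use[0];zc=np.mean([p[:,2].mean() for p in parts])+z
        x0=ray(c,np.mean(np.nonzero(ms[c]),axis=1)[::-1],zc)[:2]
        f=lambda x:sum(np.abs(mask(c,parts,np.array([x[0],x[1],z]))-ms[c]).sum()/ms[c].sum() for c in use)
        s=minimize(f,x0,method='Nelder-Mead',options=dict(initial_simplex=[x0,x0+[15,0],x0+[0,15]],xatol=.1))
        print(q,use,s.x.round(1),round(s.fun,3))
E
python3 - <<'E'
from h import *
for c in('scene','top'): robot.capture(c)
fit('kettle',[cyl(100,0,125)],dict(scene=(321,312),top=(325,191)))
fit('lid',[cyl(85,0,10),cyl(100,10,16),cyl(10,16,26),cyl(16,26,52)],dict(scene=(200,315),top=(407,235)))
sq=lambda a,z0,z1:np.array([[x,y,z] for x in(-a,a) for y in(-a,a) for z in(z0,z1)],float)
fit('paddle',[cyl(19,0,40),cyl(6,40,95),cyl(12,95,200)],dict(scene=(434,222),top=(205,234)),z=4)
fit('drip_tray',[sq(75,0,10)],dict(scene=(422,250),top=(218,237)))
fit('start',[cyl(21,-8,0)],dict(scene=(332,240),top=(291,255)),z=60)
fit('small',[cyl(10,-8,0)],dict(scene=(302,246),top=(317,259)),z=58)
for c in('scene','top'):
  for q in('control_box','start','bulb0'):
    for d in robot.trace(c,q):
      p=np.mean(np.nonzero(d['pixels']),axis=1)[::-1]
      print(c,q,round(d['confidence'],2),p.round(1),ray(c,p,dict(control_box=50,start=58,bulb0=45)[q]).round())
o=robot.get_obs();print(o['time'])
# handle by darkness, top-end of paddle, other checks
for c,uv,z in(('scene',(440.5,194),204),('top',(199,231),204),('top',(291,255),58),('scene',(332,240.5),58),('top',(408.5,234),50),('scene',(198.5,309.5),45)): print(c,uv,ray(c,uv,z).round(1))
m=np.hstack([cv2.resize(robot.capture('top')[130:290,180:350],None,fx=3,fy=3,interpolation=2),]);cv2.imwrite('pics/crop1.png',m)
E
```

```text
kettle ['scene', 'top'] [649.4 -36.4] 0.411
kettle ['scene'] [653.2 -35.4] 0.143
kettle ['top'] [648.  -37.4] 0.238
lid ['scene', 'top'] [ 516.9 -292.8] 0.099
lid ['scene'] [ 516.4 -292.2] 0.045
lid ['top'] [ 517.3 -294.1] 0.052
paddle ['top'] [527.7 315.1] 0.469
paddle ['top'] [527.7 315.1] 0.469
drip_tray ['scene', 'top'] [526.4 298.6] 0.4
drip_tray ['scene'] [526.5 301.3] 0.188
drip_tray ['top'] [525.9 296.5] 0.206
start ['scene', 'top'] [453.7  70.2] 0.691
start ['scene'] [448.7  74.6] 0.103
start ['top'] [456.7  69.1] 0.279
small ['scene'] [437.   -4.9] 0.53
small ['scene'] [437.   -4.9] 0.53
scene control_box 0.64 [318.2 249.6] [466.  31.  50.]
scene control_box 0.44 [297.8 312. ] [620. -83.  50.]
scene start 0.71 [331.5 238.5] [450.  74.  58.]
scene start 0.62 [301.5 244.5] [441.  -5.  58.]
scene start 0.57 [432.9 221.7] [496. 348.  58.]
scene start 0.31 [459.3 299.3] [731. 275.  58.]
scene bulb0 0.71 [297.6 312.6] [618. -83.  45.]
scene bulb0 0.7 [318.2 249.3] [461.  33.  45.]
scene bulb0 0.65 [336.7 331.5] [696. -19.  45.]
scene bulb0 0.62 [309.5 331.1] [673. -75.  45.]
scene bulb0 0.57 [349.8 309.7] [656.  32.  45.]
scene bulb0 0.47 [319.1 295.6] [593. -19.  45.]
scene bulb0 0.32 [377.1 191.4] [325. 271.  45.]
top control_box 0.69 [303.2 256.8] [452.  31.  50.]
top start 0.63 [290.5 255.2] [458.  69.  58.]
top bulb0 0.54 [339.6 203.9] [613. -85.  45.]
top bulb0 0.53 [302.4 191.9] [652.  29.  45.]
top bulb0 0.51 [318.7 174.5] [706. -22.  45.]
top bulb0 0.42 [339.4 182.4] [680. -85.  45.]
2.3
scene (440.5, 194) [532.2 313.2 204. ]
top (199, 231) [525.4 312.5 204. ]
top (291, 255) [458.2  67.3  58. ]
scene (332, 240.5) [457.2  72.5  58. ]
top (408.5, 234) [ 515.9 -293.    50. ]
scene (198.5, 309.5) [ 526.1 -291.7   45. ]
```

View pics/crop1.png

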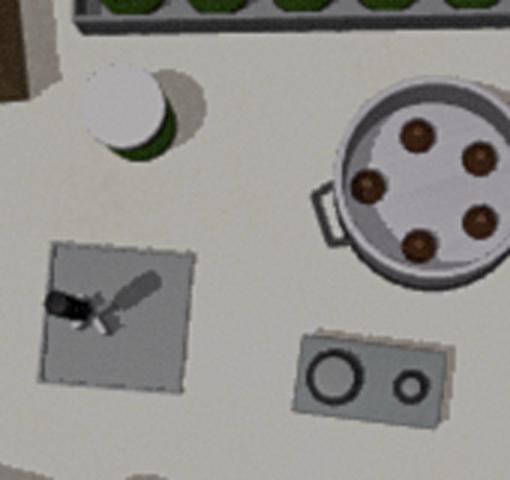

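The crop confirms the paddle foot at crop (97,318), about the left-middle of the tray. The large button is at crop (335,377). The kettle and the ring of bulbs are centred near (650,-36).

```bash
python3 -m crank '[[[-5,-2.2,-2,-7],[-11,-5,-2,-14],[-17,-7.6,-2,-19.9],[-23,-10.4,-2,-19.9],[-29,-13,-2,-19.9],[-35,-15.8,-2,-19.9],[-39,-17.6,-2,-19.9],[-39,-17.6,-2,-19.9]]]' 8.5 60
```

```text
time: 3.35
tcp_pos: [532.1, 307.1, 424.8]
eef_rot: [-179.8, 0.1, 179.4]
ft_force: [0.1, 0.1, 0.6]
finger_gap: 85.1
grip_force: 0.0
```

```bash
python3 -m crank '[[[0,0,0,0],[0,0,3,-0.4],[0,0,6,-0.4],[0,0,9,-0.4],[0,0,10,-0.4],[0,0,10,-0.4]]]'
python3 - <<'E'
from h import *
a=robot.capture('scene')[130:290,350:520];b=robot.capture('top')[160:320,130:300]
cv2.imwrite('pics/g1.png',cv2.resize(np.hstack([a,b]),None,fx=2.3,fy=2.3,interpolation=2))
E
```

```text
time: 4.1
tcp_pos: [527.1, 314.4, 324.6]
eef_rot: [-180.0, -0.0, -179.5]
ft_force: [0.0, 1.2, 1.2]
finger_gap: 84.9
grip_force: 0.0
```

View pics/g1.png

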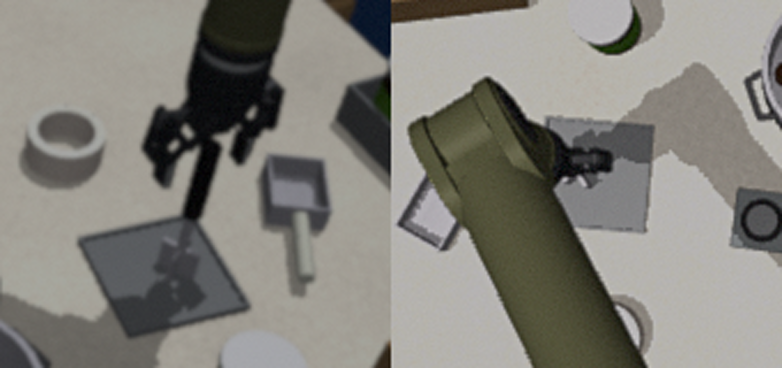

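The picture shows the handle at (205,180) between the open fingers, so I'll close and then lift.

```bash
python3 -m crank '[[[0,0,0,0],[0,0,0,0],[0,0,0,0],[0,0,0,0],[0,0,0,0],[0,0,0,0]]]' 1 80; python3 -m crank '[[[0,0,-1,0],[0,0,-4,0],[0,0,-9,0],[0,0,-14,0],[0,0,-16,0],[0,0,-16,0]]]'
```

```text
time: 4.95
tcp_pos: [528.0, 313.6, 325.2]
eef_rot: [179.9, 0.0, -179.6]
ft_force: [0.6, 2.0, 2.6]
finger_gap: 22.7
grip_force: 78.2
time: 5.7
tcp_pos: [528.1, 312.8, 486.5]
eef_rot: [179.9, 0.1, -179.6]
ft_force: [0.5, -0.6, -2.6]
finger_gap: 22.3
grip_force: 78.3
```

```bash
python3 -m crank '[[[-1,-3,0,0],[-3,-9,0,0],[-5,-15,0,0],[-7,-21,0,0],[-9,-27,0,0],[-11,-32,0,0],[-12.2,-34.9,0,0],[-12.2,-34.9,0,0]]]'; python3 -m crank '[[[0,0,0,0],[0,0,0,0],[0,0,0,0]]]'
python3 - <<'E'
from h import *
a=robot.capture('scene')[180:380,240:410];b=robot.capture('top')[110:310,240:410]
cv2.imwrite('pics/g2.png',cv2.resize(np.hstack([a,b]),None,fx=2.3,fy=2.3,interpolation=2))
E
```

```text
time: 6.7
tcp_pos: [652.5, -39.2, 482.0]
eef_rot: [-179.8, -0.3, -180.0]
ft_force: [0.7, -0.2, -0.8]
finger_gap: 22.2
grip_force: 78.4
time: 7.08
tcp_pos: [652.4, -33.5, 484.7]
eef_rot: [180.0, -0.0, -179.5]
ft_force: [1.1, 0.3, -1.7]
finger_gap: 22.7
grip_force: 78.4
```

View pics/g2.png

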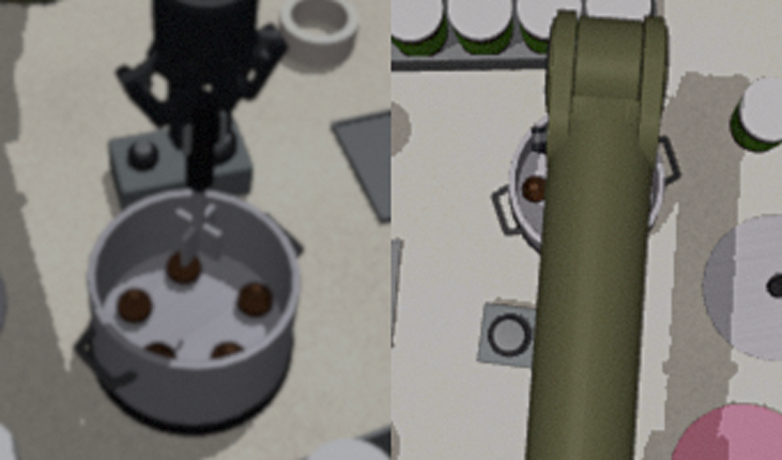

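The paddle is upright over the middle of the ring of bulbs (foot at (200,225)), so I'll lower it.

```bash
python3 -m crank '[[[0,0,3,0],[0,0,6,0],[0,0,9,0],[0,0,11,0],[0,0,12.5,0],[0,0,12.9,0],[0,0,12.9,0]]]'
```

```text
time: 8.05
tcp_pos: [652.8, -34.9, 356.3]
eef_rot: [-180.0, 0.1, -179.6]
ft_force: [0.5, 0.5, -1.7]
finger_gap: 22.6
grip_force: 78.6
```

```bash
python3 -m crank '[[[-1.5,1.8,0,0],[-3,3.7,0,0],[-1.6,4.5,0,0],[0.1,4.8,0,0],[1.7,4.5,0,0],[3.1,3.6,0,0],[4.2,2.3,0,0],[4.7,0.8,0,0]]]'; python3 -m crank '[[[0,-1.7,0,0],[-0.6,-3.3,0,0],[-1.7,-4.5,0,0],[-3.1,-5.3,0,0],[-4.8,-5.6,0,0],[-6.4,-5.3,0,0],[-7.8,-4.4,0,0],[-8.9,-3.1,0,0]]]'
python3 - <<'E'
from h import *
a=robot.capture('scene')[180:380,240:410];b=robot.capture('top')[110:310,240:410]
cv2.imwrite('pics/g3.png',cv2.resize(np.hstack([a,b]),None,fx=2.3,fy=2.3,interpolation=2))
E
```

```text
time: 9.05
tcp_pos: [605.0, -27.3, 356.3]
eef_rot: [179.9, 0.0, -179.5]
ft_force: [-0.3, -0.4, -2.4]
finger_gap: 22.7
grip_force: 79.1
time: 10.05
tcp_pos: [695.5, -57.6, 354.8]
eef_rot: [-180.0, -0.1, -179.6]
ft_force: [-2.8, -0.5, -1.0]
finger_gap: 22.2
grip_force: 79.0
```

View pics/g3.png

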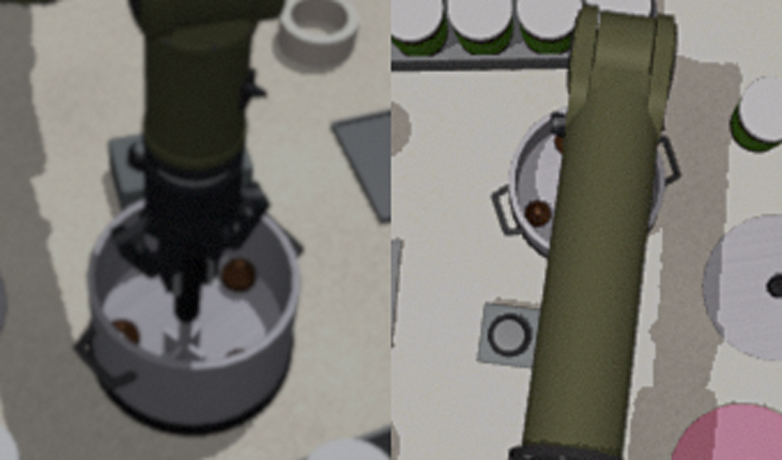

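The bulbs have clearly been displaced: they are now at (238,275), (122,330) and (538,213). I'll stir one more round and look again.

```bash
python3 -m crank '[[[-0.6,1.8,0,0],[-0.4,3.6,0,0],[0.4,5.3,0,0],[1.9,6.5,0,0],[3.7,7.1,0,0],[5.5,6.9,0,0],[7.2,6.1,0,0],[8.4,4.6,0,0]]]'; python3 -m crank '[[[0.6,-1.8,0,0],[0.4,-3.6,0,0],[-0.4,-5.3,0,0],[-1.9,-6.5,0,0],[-3.7,-7.1,0,0],[-5.5,-6.9,0,0],[-7.2,-6.1,0,0],[-8.4,-4.6,0,0]]]'
python3 - <<'E'
from h import *
for c in('scene','top'):
  im=robot.capture(c)
  for d in robot.trace(c,'bulb0'):
      p=np.mean(np.nonzero(d['pixels']),axis=1)[::-1]
      print(c,round(d['confidence'],2),p.round(1),ray(c,p,45).round())
E
```

```text
time: 11.15
tcp_pos: [610.8, -10.1, 357.6]
eef_rot: [179.8, 0.4, -179.4]
ft_force: [3.1, 1.8, -0.0]
finger_gap: 22.2
grip_force: 79.3
time: 12.15
tcp_pos: [694.2, -59.5, 353.9]
eef_rot: [-179.9, -0.4, -179.7]
ft_force: [-4.6, 0.5, -1.0]
finger_gap: 22.3
grip_force: 79.5
scene 0.7 [199.4 316.1] [ 544. -294.   45.]
scene 0.57 [347.1 328.2] [697.   6.  45.]
top 0.55 [309.8 173.9] [708.   5.  45.]
```

```bash
python3 -m crank '[[[1.8,1,0,0],[3.6,2,0,0],[4.2,2.3,0,0],[4.2,2.3,-3,0],[4.2,2.3,-8,0],[4.2,2.3,-12.9,0],[4.2,2.3,-12.9,0]]]'; python3 -m crank '[[[0,2,0,0],[0,7,0,0],[1,12,0,0],[3,18,0,0],[6,24,0,0],[9,30,0,0],[12.2,34.5,0,0],[12.2,34.5,0,0]]]';python3 - <<'E'
from h import *
for c in('scene','top'):
  im=robot.capture(c)
  for d in robot.trace(c,'bulb0'):
      p=np.mean(np.nonzero(d['pixels']),axis=1)[::-1]
      print(c,round(d['confidence'],2),p.round(1),ray(c,p,45).round())
  cv2.imwrite(f'pics/{c}4.png',im)
a=cv2.imread('pics/scene4.png')[130:380,250:470];b=cv2.imread('pics/top4.png')[110:360,170:390]
cv2.imwrite('pics/g4.png',cv2.resize(np.hstack([a,b]),None,fx=1.8,fy=1.8,interpolation=2))
E
```

```text
time: 13.22
tcp_pos: [653.1, -36.4, 490.5]
eef_rot: [-180.0, 0.6, -179.6]
ft_force: [0.5, -0.8, -0.7]
finger_gap: 22.2
grip_force: 79.2
time: 14.22
tcp_pos: [522.6, 317.4, 482.1]
eef_rot: [179.9, -0.3, -178.8]
ft_force: [-0.5, -0.4, -2.1]
finger_gap: 22.3
grip_force: 79.2
scene 0.5 [323.8 291.3] [586.  -4.  45.]
top 0.61 [329.2 170. ] [719. -55.  45.]
top 0.43 [310.5 173.6] [709.   3.  45.]
top 0.4 [329.4 213.2] [585. -53.  45.]
top 0.2 [324.4 190.4] [656. -38.  45.]
```

View pics/g4.png

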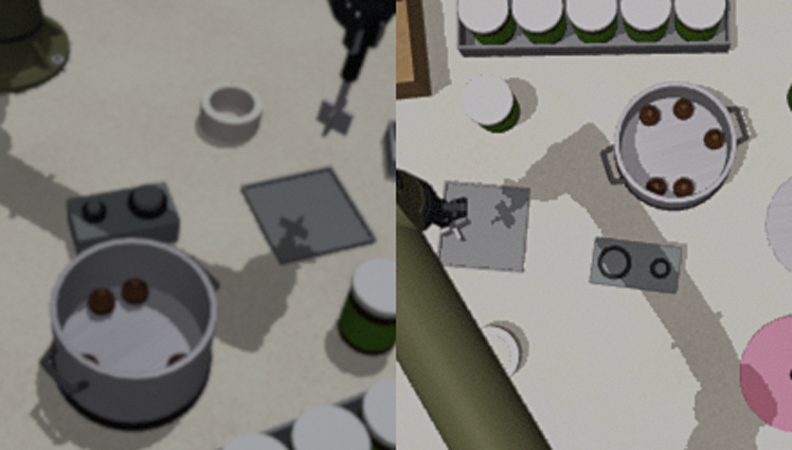

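The bulbs now lie at crop (649,115), (683,108), (714,139), (656,187) and (683,187), each clearly moved. The paddle is above the tray, so I'll set it down.

```bash
python3 -m crank '[[[0,-1,0,0],[0,-1,0,0],[0,-1,4,0],[0,-1,9,0],[0,-1,13,0],[0,-1,15,0],[0,-1,15.7,0],[0,-1,15.9,0]]]'; python3 -m crank '[[[0,0,0,0],[0,0,0.1,0],[0,0,0.1,0],[0,0,0.1,0]]]'
```

```text
time: 15.42
tcp_pos: [528.4, 299.0, 326.2]
eef_rot: [180.0, 0.0, -179.6]
ft_force: [0.2, 0.9, -1.8]
finger_gap: 22.2
grip_force: 79.3
time: 15.92
tcp_pos: [528.3, 299.4, 325.6]
eef_rot: [179.9, 0.1, -179.6]
ft_force: [1.1, 0.6, 0.5]
finger_gap: 22.1
grip_force: 79.3
```

```bash
python3 -m crank '[[[0,0,0.1,0],[0,0,0.1,0],[0,0,0.1,0]]]'; python3 -m crank '[[[0,0,0,0],[0,0,0,0],[0,0,0,0],[0,0,0,0],[0,0,0,0],[0,0,0,0]]]' 4.5
```

```text
time: 16.3
tcp_pos: [528.4, 299.4, 325.5]
eef_rot: [179.9, 0.1, -179.6]
ft_force: [-0.5, -0.1, 4.7]
finger_gap: 21.9
grip_force: 79.7
time: 17.05
tcp_pos: [528.0, 299.2, 323.7]
eef_rot: [-180.0, 0.0, -179.6]
ft_force: [-0.5, -0.4, -0.1]
finger_gap: 45.3
grip_force: 0.0
```

Run:
```python
from h import *
a=robot.capture('scene')[140:300,360:530];cv2.imwrite('pics/g5.png',cv2.resize(a,None,fx=2.5,fy=2.5,interpolation=2))
```

```text
(no output)
```

View pics/g5.png

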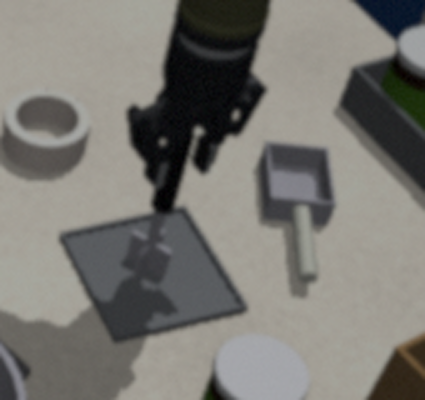

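The paddle stands free and upright in the tray (handle at (170,180)). Next I'll go up and over to the lid.

```bash
python3 -m crank '[[[0,0,-1,0],[0,0,-4,0],[0,0,-9,0],[0,0,-11,0],[0,-4,-11,0],[0,-9,-11,0],[0,-15,-11,0],[0,-21,-11,0]]]' 6; python3 -m crank '[[[0,-6,0,0],[0.2,-12,0,0],[0.4,-18,0,0],[0.6,-24,0,0],[0.8,-30,0,0],[1,-35,0,0],[1.1,-38.2,0,0],[1.1,-38.2,0,0]]]' 8.5; python3 -m crank '[[[0,0,4,0],[0,0,9,0],[0,0,14,0],[0,0,18,0],[0,0,20,0],[0,0,20,0]]]';python3 - <<'E'
from h import *
b=robot.capture('top')
sq=lambda a,z0,z1:np.array([[x,y,z] for x in(-a,a) for y in(-a,a) for z in(z0,z1)],float)
fit('paddle',[cyl(19,0,40),cyl(6,40,95),cyl(12,95,200)],dict(top=(208,236)),z=4)
a=robot.capture('scene')
fit('paddle',[cyl(19,0,40),cyl(6,40,95),cyl(12,95,200)],dict(scene=(431,224)),z=4)
fit('lid',[cyl(85,0,10),cyl(100,10,16)],dict(scene=(200,315),top=(407,235)))
cv2.imwrite('pics/g6.png',cv2.resize(np.hstack([a[200:370,130:300],b[150:320,330:500]]),None,fx=2.3,fy=2.3,interpolation=2))
E
```

```text
time: 18.1
tcp_pos: [529.4, 87.4, 434.8]
eef_rot: [180.0, 0.1, -179.5]
ft_force: [0.7, -0.5, 0.4]
finger_gap: 60.4
grip_force: 0.0
time: 19.1
tcp_pos: [520.2, -296.1, 434.5]
eef_rot: [-179.9, 0.0, -179.9]
ft_force: [0.3, -0.3, 0.8]
finger_gap: 84.8
grip_force: 0.0
time: 19.85
tcp_pos: [521.7, -291.8, 233.1]
eef_rot: [179.9, -0.1, -179.5]
ft_force: [0.3, -0.3, 1.2]
finger_gap: 84.9
grip_force: 0.0
paddle ['top'] [513.7 292.9] 0.929
paddle ['top'] [513.7 292.9] 0.929
paddle ['scene'] [518.1 298.1] 0.203
paddle ['scene'] [518.1 298.1] 0.203
lid ['scene', 'top'] [ 517.3 -292.9] 1.527
lid ['scene'] [ 516.7 -293.4] 0.155
lid ['top'] [ 527.  -275.6] 1.368
```

View pics/g6.png

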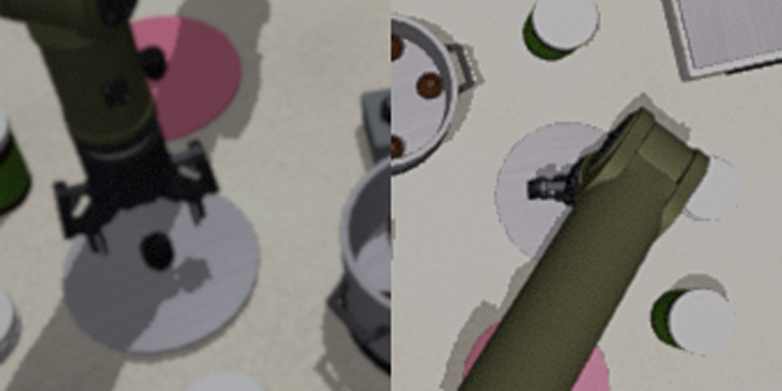

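The knob at (158,250) lies between the open fingers, so I'll descend and close.

```bash
python3 -m crank '[[[0,0,1.5,0],[0,0,3,0],[0,0,3.8,0],[0,0,3.8,0],[0,0,3.8,0]]]'; python3 -m crank '[[[0,0,0,0],[0,0,0,0],[0,0,0,0],[0,0,0,0],[0,0,0,0],[0,0,0,0]]]' 2 80; python3 -m crank '[[[0,0,-1,0],[0,0,-4,0],[0,0,-9,0],[0,0,-14,0],[0,0,-17,0],[0,0,-17,0]]]'
```

```text
time: 20.78
tcp_pos: [521.6, -293.0, 195.8]
eef_rot: [-180.0, 0.0, -179.6]
ft_force: [0.1, 0.6, -0.0]
finger_gap: 85.0
grip_force: 0.0
time: 21.52
tcp_pos: [521.7, -292.8, 196.3]
eef_rot: [180.0, 0.0, -179.6]
ft_force: [-0.2, 1.3, 6.2]
finger_gap: 30.5
grip_force: 79.0
time: 22.28
tcp_pos: [521.7, -293.5, 367.8]
eef_rot: [-179.9, 0.2, -179.6]
ft_force: [0.1, 0.3, -5.0]
finger_gap: 29.7
grip_force: 79.6
```

```bash
cat >> h.py <<'E'
def kettle():
    for c,n in dict(scene=(321,312),top=(325,191)).items():
        robot.capture(c);m=pick(c,'kettle',n)
        if m is None: print(c,None);continue
        m=m.astype(np.uint8);cs,_=cv2.findContours(m,cv2.RETR_EXTERNAL,cv2.CHAIN_APPROX_NONE)
        m=cv2.drawContours(m*0,cs,-1,1,-1);m=cv2.morphologyEx(m,cv2.MORPH_OPEN,cv2.getStructuringElement(cv2.MORPH_ELLIPSE,(41,41)))
        f=lambda x:np.abs(mask(c,[cyl(100,0,125)],np.array([x[0],x[1],0]))-m).sum()/m.sum()
        s=minimize(f,[650,-36],method='Nelder-Mead',options=dict(initial_simplex=[[650,-36],[662,-36],[650,-24]],xatol=.1));print(c,s.x.round(1),round(s.fun,3))
E
python3 -c "
from h import *
kettle();kettle();fit('lid',[cyl(85,0,10),cyl(100,10,16)],dict(scene=(200,240),top=(410,230)),z=171)
print(robot.get_obs()['tcp_pos'])"
```

```text
scene [654.5 -35.5] 0.028
top [647.4 -36.4] 0.043
scene [654.5 -36.4] 0.029
top [648.1 -36.8] 0.049
lid ['scene', 'top'] [ 437.  -211.8] 5.705
lid ['scene'] [ 374.7 -159.6] 2.935
lid ['top'] [ 522.7 -279.5] 1.209
[ 521.41947084 -292.76303326  365.03466137]
```

```bash
python3 -m crank '[[[-2,4,0,0],[-4,8,0,0],[-6.5,12.5,0,0],[-9,17,0,0],[-11.5,21.5,0,0],[-13,24.5,0,0],[-13.6,25.6,0,0],[-13.6,25.6,0,0]]]'; python3 -m crank '[[[0,0,2,0],[0,0,3,0],[0,0,3,0],[0,0,3,0]]]';python3 - <<'E'
from h import *
print(robot.get_obs()['tcp_pos'])
a=robot.capture('scene');b=robot.capture('top')
fit('lid',[cyl(85,0,10),cyl(100,10,16)],dict(scene=(322,285),top=(325,191)),z=140)
cv2.imwrite('pics/g7.png',cv2.resize(np.hstack([a[220:380,250:390],b[120:280,250:390]]),None,fx=2.8,fy=2.8,interpolation=2))
E
```

```text
time: 23.78
tcp_pos: [655.5, -35.9, 365.3]
eef_rot: [-180.0, -0.0, -179.5]
ft_force: [-0.8, 0.2, -4.6]
finger_gap: 29.8
grip_force: 79.9
time: 24.28
tcp_pos: [655.5, -36.3, 335.9]
eef_rot: [-180.0, 0.0, -179.6]
ft_force: [-0.3, -0.2, -3.7]
finger_gap: 30.6
grip_force: 79.9
[655.53676218 -36.30400575 335.89766829]
lid ['scene', 'top'] [652.  -39.4] 3.403
lid ['scene'] [651.2 -36.3] 0.375
lid ['top'] [651.9 -39.8] 3.021
```

View pics/g7.png

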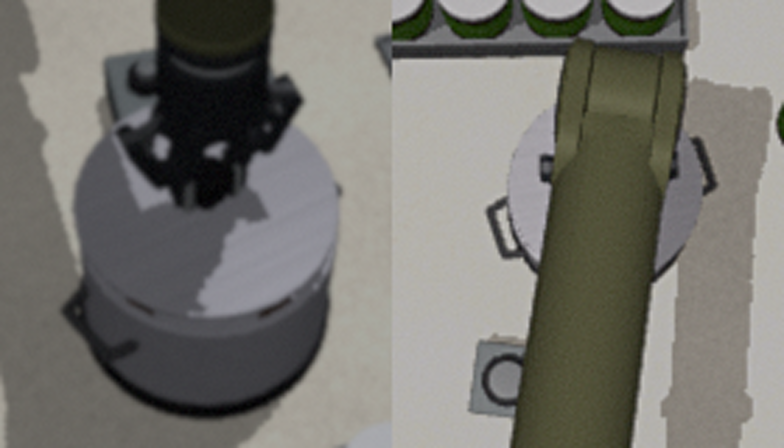

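The lid hovers concentric with the kettle, with an even gap under the flange at (140,305) and (270,310). I'll lower it and watch the force.

```bash
python3 -m crank '[[[0,0,0.8,0],[0,0,1.3,0],[0,0,1.6,0],[0,0,1.9,0],[0,0,1.9,0]]]';python3 -m crank '[[[0,0,0.3,0],[0,0,0.5,0],[0,0,0.5,0],[0,0,0.5,0]]]'
```

```text
time: 25.1
tcp_pos: [655.5, -35.8, 316.4]
eef_rot: [180.0, -0.0, -179.6]
ft_force: [0.3, -0.1, -3.7]
finger_gap: 30.0
grip_force: 79.9
time: 25.6
tcp_pos: [655.6, -35.8, 311.8]
eef_rot: [180.0, 0.0, -179.6]
ft_force: [-0.4, 0.8, -3.6]
finger_gap: 29.8
grip_force: 80.0
```

```bash
python3 -m crank '[[[0,0,0.1,0],[0,0,0.1,0],[0,0,0.1,0]]]'; python3 -m crank '[[[0,0,0,0],[0,0,0,0],[0,0,0,0],[0,0,0,0],[0,0,0,0],[0,0,0,0]]]' 8.5;  python3 -m crank '[[[0,0,-1,0],[0,0,-4,0],[0,0,-9,0],[0,0,-11,0],[0,0,-11,0]]]'
```

```text
time: 25.98
tcp_pos: [655.6, -35.9, 311.4]
eef_rot: [180.0, 0.0, -179.6]
ft_force: [-1.7, 0.2, 1.7]
finger_gap: 29.8
grip_force: 80.3
time: 26.72
tcp_pos: [655.5, -35.8, 310.7]
eef_rot: [-180.0, 0.0, -179.6]
ft_force: [0.3, 0.2, 0.3]
finger_gap: 85.2
grip_force: 0.0
time: 27.35
tcp_pos: [655.8, -36.1, 422.7]
eef_rot: [180.0, 0.2, -179.6]
ft_force: [0.2, 0.0, 0.1]
finger_gap: 85.0
grip_force: 0.0
```

```bash
python3 -m crank '[[[4,2.1,0,0],[8,4.3,0,0],[13,6.9,0,0],[17,9,0,0],[20,10.6,0,0],[20,10.6,0,0],[20,10.6,0,0]]]' 0 20; python3 -m crank '[[[0,0,4,0],[0,0,9,0],[0,0,13,0],[0,0,16,0],[0,0,16,0],[0,0,16,0]]]';python3 - <<'E'
from h import *
a=robot.capture('scene');b=robot.capture('top')
kettle_c=None
fit('lid',[cyl(85,0,10),cyl(100,10,16),cyl(16,26,52)],dict(scene=(322,285),top=(325,185)),z=115)
cv2.imwrite('pics/g8.png',cv2.resize(np.hstack([a[200:360,250:390],b[130:290,250:390]]),None,fx=2.8,fy=2.8,interpolation=2))
E
```

```text
time: 28.22
tcp_pos: [454.9, 68.4, 419.8]
eef_rot: [-180.0, -0.1, -179.6]
ft_force: [1.1, -0.5, -0.2]
finger_gap: -0.2
grip_force: 0.0
time: 28.98
tcp_pos: [455.7, 68.3, 261.5]
eef_rot: [-180.0, 0.1, -179.6]
ft_force: [0.8, 0.5, 0.4]
finger_gap: 0.1
grip_force: 0.0
lid ['scene', 'top'] [650.5 -36.8] 0.121
lid ['scene'] [650.6 -35.5] 0.044
lid ['top'] [652.2 -39.4] 0.072
```

View pics/g8.png

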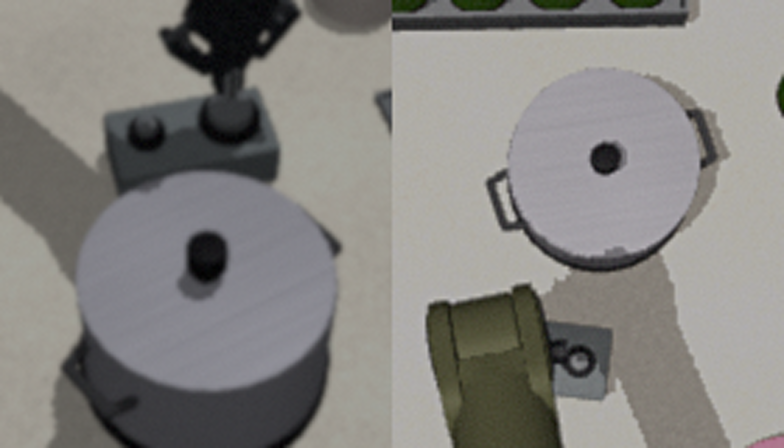

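That was the tenth and last picture I may view. The lid sits level and home, and the closed fingertips at (232,90) are above the large button at (228,115). I'll press down and watch the force.

```bash
python3 -m crank '[[[0,0,1,0],[0,0,1.8,0],[0,0,1.8,0],[0,0,1.8,0]]]'; python3 -m crank '[[[0,0,0.5,0],[0,0,0.5,0],[0,0,0.5,0]]]'
```

```text
time: 29.68
tcp_pos: [454.9, 68.8, 242.9]
eef_rot: [180.0, 0.0, -179.6]
ft_force: [-0.7, 0.6, 3.5]
finger_gap: 0.2
grip_force: 1.6
time: 30.05
tcp_pos: [455.1, 68.7, 239.3]
eef_rot: [179.9, -0.0, -179.6]
ft_force: [-5.5, -0.1, 16.8]
finger_gap: 0.2
grip_force: 8.4
```

```bash
python3 -m crank '[[[0,0,0,0],[0,0,0,0],[0,0,0,0],[0,0,0,0],[0,0,0,0],[0,0,0,0],[0,0,0,0],[0,0,0,0]]]'; python3 -m crank '[[[0,0,0,0],[0,0,0,0],[0,0,0,0],[0,0,0,0]]]';  python3 -m crank '[[[0,0,-1,0],[0,0,-4,0],[0,0,-9,0],[0,0,-14,0],[0,0,-16,0],[0,0,-16,0],[0,0,-16,0]]]'
python3 - <<'E'
from h import *
a=robot.capture('scene');b=robot.capture('top')
P=[cyl(19,0,40),cyl(6,40,95),cyl(12,95,200)]
fit('paddle',P,dict(scene=(431,224),top=(208,236)),z=4)
fit('lid',[cyl(85,0,10),cyl(100,10,16),cyl(16,26,52)],dict(scene=(322,285),top=(325,185)),z=115)
for c,d in(('scene',a),('top',b)): fit('start',[cyl(21,-8,0)],{c:(332,240) if c=='scene' else (291,255)},z=60)
E
```

```text
time: 31.05
tcp_pos: [455.0, 68.7, 239.3]
eef_rot: [179.9, 0.0, -179.6]
ft_force: [-4.6, -0.3, 16.3]
finger_gap: 0.2
grip_force: 8.3
time: 31.55
tcp_pos: [455.1, 68.7, 239.3]
eef_rot: [179.9, 0.0, -179.6]
ft_force: [-5.5, -0.4, 16.7]
finger_gap: -0.0
grip_force: 8.3
time: 32.42
tcp_pos: [454.2, 68.6, 396.1]
eef_rot: [-179.9, -0.1, -179.6]
ft_force: [-0.7, 0.3, -0.5]
finger_gap: 0.0
grip_force: 0.0
paddle ['scene', 'top'] [517.1 299. ] 0.788
paddle ['scene'] [515.1 301. ] 0.329
paddle ['top'] [514.9 293.9] 0.415
lid ['scene', 'top'] [651.9 -36.5] 0.125
lid ['scene'] [651.7 -36.1] 0.031
lid ['top'] [652.9 -39.8] 0.093
start ['scene'] [449.2  75.7] 0.071
start ['scene'] [449.2  75.7] 0.071Traceback (most recent call last):
  File "<stdin>", line 6, in <module>
  File "h.py", line 28, in fit
    c=use[0];zc=np.mean([p[:,2].mean() for p in parts])+z
      ~~~^^^
IndexError: list index out of range
```

Run:
```python
from h import *
# cap centre px from both views (scene trace centroid (331.5,238.5), top (290.5,255.2)); triangulate
def L(c,uv):return ray(c,uv,0),ray(c,uv,100)
for s in((331.5,238.5),(332,240.5)):
  for z in(50,55,60,65,70,75,80): print(s,z,ray('scene',s,z).round(1)[:2],ray('top',(290.7,255.2),z).round(1)[:2])
```

```text
(331.5, 238.5) 50 [444.2  77. ] [457.8  68.5]
(331.5, 238.5) 55 [448.1  75.1] [457.7  68.3]
(331.5, 238.5) 60 [452.   73.2] [457.6  68.1]
(331.5, 238.5) 65 [456.   71.4] [457.5  67.9]
(331.5, 238.5) 70 [459.9  69.5] [457.4  67.7]
(331.5, 238.5) 75 [463.8  67.6] [457.3  67.5]
(331.5, 238.5) 80 [467.7  65.7] [457.1  67.3]
(332, 240.5) 50 [451.   75.5] [457.8  68.5]
(332, 240.5) 55 [454.8  73.6] [457.7  68.3]
(332, 240.5) 60 [458.7  71.7] [457.6  68.1]
(332, 240.5) 65 [462.6  69.9] [457.5  67.9]
(332, 240.5) 70 [466.5  68. ] [457.4  67.7]
(332, 240.5) 75 [470.4  66.1] [457.3  67.5]
(332, 240.5) 80 [474.3  64.2] [457.1  67.3]
```

```bash
python3 -c "
from cell import robot
print(robot.job_done())"
```

```text
the job is handed in; nothing more can be done
None
```

The job is handed in at about 32 s of the 72 s: the bulbs are stirred, the paddle stands in its tray, the lid is home, and the large button was held down about 1.5 s and let go; the hand-in returned no verdict.

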